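# Set the detergent selector to blue and start the dose

## Robot

A 6-joint arm with a two-finger parallel gripper is mounted at the origin on the work surface. World frame = base frame: x ahead of the robot, y to its left, z up, the work surface at z = 0. Lengths are in m, angles in rad, forces in N, time in s.
With the tool pointing down it reaches from about 0.25 to 0.775 m from the base axis. Payload 4 kg.
Tool frame: the origin (TCP) lies midway between the tips of the shut fingers; the grasp point (between the pads) lies 19 mm behind it; z points along the fingers, y is the direction in which the jaws open and shut (so a half turn about z gives the same grasp; the last joint's range is limited). The gripper opens to 94 mm and grips with 3 to 60 N. Pads are 16 mm wide; open, the fingers measure 119 mm over their backs; the gripper's body (75 mm by 177 mm) begins 78 mm behind the grasp point.
Start: joints at [-1.239, 0.087, 1.371, -0, 1.684, -0.103], TCP at [0.232, -0.499, 0.206] pointing down, gripper open.
Joint ranges: [-3.1, 3.1], [-0.76, 2.03], [0.27, 2.55], [-1.08, 4.22], [0.17, 2.65], [-2.57, 2.57]. Speed limits (rad/s): [2.79, 2.79, 3.14, 3.14, 3.14, 3.14].

## Interface

Orientations are given as [roll, pitch, yaw] about the fixed x, y, z axes, in that order (R = Rz(yaw) Ry(pitch) Rx(roll)).
In Python, from bench import robot, cams gives the robot as it stands.
- The arm moves only by the tool step_arm, never from a script. Its argument "plan" is a list that holds one entry, the list of rows, each a list of 5 numbers: the shift along the world's x, y, z in mm, then the turn about the world's z in rad, then the opening in per cent of the stroke, from 0 (shut) to 100 (fully open). In form: [[[tx, ty, tz, turn, fingers], ...]]. A call has 1 to 8 rows; each row is the pose to reach, as a shift and turn from the pose commanded when the call began; what a row does not reach only later rows make up. A row lasts 1/12 s, in which the tool goes at most 41.7 mm and 7.16 degrees, less where a joint would pass 70% of its speed; a pose out of reach is approached as far as the arm can. A call with a gripper value outside its range is refused whole. The fingers move at their own pace and stop on an object; the grip force is fixed at half the most. Time passes only in rows, so rows that repeat a pose let the fingers close. It gives the time, the measured TCP pose, the force and the opening at its end, in the units of the state.
- robot.get_obs(): the state, without advancing time (a new reading comes with each control period).
- cams.snapshot(name): name is "side" or "top" or "wrist"; returns a dict with "frame" (400x640x3 uint8, red, green, blue), "camera_matrix" (3x3 intrinsics, pixels), "k1" (the pictures are not rectified: a ray, as slopes to the right and down, at radius r is drawn at 1 + k1 r^2 times it, then the intrinsics apply), "origin" and "attitude" of the camera in the world; the wrist camera has in their place "T_tool_cam" (4x4, takes a point from camera to tool coordinates, whose origin is the TCP and whose axes are the flange's). Camera axes: x right, y down, z forward; pixel columns grow to the right and rows downward; lengths in m; the calibration is good to about 2 mm. A picture is of the moment at which its call begins: read the wrist's pose just before it. There is no depth.
- robot.close_job(): hands the job in, once; it reports no verdict.
The state is a dict: "time": time; "joint_positions": joint angles; "qvel": joint speeds; "joint_torque": joint torques, N m; "tool_pos": TCP position; "ee_rot": TCP orientation; "wrist_force": force on the tool from outside, world axes, zero at the start; "wrist_torque": the same for the moment, N m; "width": finger opening in m.
Only numpy, scipy, OpenCV 4.12 (cv2) and the standard library are available. Lean on these libraries where they do the work, as an engineer would, in place of code of your own. Each camera call takes 0.05 s, during which the arm holds its last target. There are 200 camera calls.

## Task

On the laundry's detergent dosing console, push the white selector arm round with a fingertip, without pinching or forcing it, until its tip stands over the middle of the blue mark. Then press the orange button fully down and let it come up again, with the arm left at blue. Leave the soap bottle, the drink can and the small measuring cup standing where they are, and press the button only once the arm is at blue.

Things in the scene. Friction and masses are not known exactly. Their poses are not given: they have to be found in the camera images.
- console: Fixed steel box with a black top plate, 325 x 300 x 60 mm, standing on the counter. Origin on the counter under the dial's axis; z up; x points to the console's back, y to its left. It reaches 175 mm to -x (its front), 150 mm to +x and 150 mm to either side.
- dial_centre (a point): Point on the dial's vertical axis at the height of the console's top plate (60 mm above the counter). The arm's round steel hub stands here, 48 mm across and 48 mm high.
- selector (a joint): Angle of the selector arm about the dial's vertical axis, rad: 0 when it points to the console's +x (back), growing counter-clockwise seen from above; stops at -2.6 and 2.6, so it cannot pass through the front. It turns stiffly (friction about 0.15 N m: 2 N at 75 mm from the axis), has no spring or detent, and stays where it is left.
- selector_tip (a point): Tip of the white selector arm, 110 mm from the axis, 20 mm above the top plate. The arm is a straight level bar: 24 to 96 mm from the axis it is 16 mm wide, side faces 12 to 36 mm above the plate (a 6 mm rib on top reaches 42 mm); the last 14 mm is a 6 mm wide nose. Fingers pressing on both side faces at once count as pinching.
- mark_blue: Blue round mark, 30 mm across and 3 mm high, on the top plate, centre 110 mm from the dial's axis. Origin at the centre of its underside. The blue, green, yellow and red marks lie 60 and 120 degrees either side of the console's +x, in any order.
- mark_green: Green mark, same size as the blue one.
- mark_yellow: Yellow mark, same size as the blue one.
- mark_red: Red mark, same size as the blue one.
- start (a joint): Travel of the orange button, m: 0 up, 0.006 fully down. Spring-loaded: about 5 N presses it fully down, and it comes up when let go.
- start_top (a point): Centre of the top of the orange button (32 mm across) in a steel housing, near the front of the console's top plate, 138 mm from the dial's axis towards the console's -x.
- bottle: Loose green soap bottle with a yellow cap, 68 mm across, 200 mm high, standing on the counter to the console's left. Origin at the centre of its underside.
- can: Loose red drink can, 66 mm across, 115 mm high, standing on the counter to the console's right. Origin at the centre of its underside.
- cup: Loose small white measuring cup, 52 mm across its mouth, 45 mm high, standing on the console's top plate at its front left corner. Origin at the centre of its underside.

How it is judged:
By the outcome, as a careful person would: the job done as asked, in the order asked, and still so for the second after the job is handed in, with the robot touching nothing.
It also fails if it takes over 48 s, if anything falls off the work surface, if the arm or the gripper's body presses on something with over 40 N, if the wrist force passes 120 N, or if a joint passes its speed limit or range.

## Working session

There is one attempt and no reset: what is moved stays moved. The work goes in short steps, Python scripts to look and compute and a tool call to move; the robot and the scene stay as the last step left them, time stands still between calls to the robot, and variables do not carry over. Pictures are saved under pics/ and viewed, about 8 in all and at most 12, crops included, and the job is handed in when it is done.

Besides the shell and the picture viewer there is one more tool, called after "Emit:" as name(argument=value, ...) on one line, values as JSON. step_arm: Moves the arm, as the interface text tells. Its arguments: {"type":"object","properties":{"plan":{"type":"array"}},"required":["plan"]}

```bash
mkdir -p pics; cat > h.py <<'E'
import numpy as np, cv2
from bench import robot, cams
from scipy.spatial.transform import Rotation as R
def save(n,f):
    s=cams.snapshot(n); cv2.imwrite(f'pics/{f}.png',s['frame'][:,:,::-1]); return s
def ray(s,u,v):
    K=np.array(s['camera_matrix']); k=s['k1']
    d=np.array([(u-K[0,2])/K[0,0],(v-K[1,2])/K[1,1]]); x=d.copy()
    for _ in range(30): x=d/(1+k*(x@x))
    return x
def att(s):
    a=np.array(s['attitude']); return a if a.shape==(3,3) else R.from_euler('xyz',a).as_matrix()
def onz(s,u,v,z):
    x=ray(s,u,v); d=att(s)@np.array([x[0],x[1],1]); o=np.array(s['origin'])
    return o+d*(z-o[2])/d[2]
def proj(s,p):
    c=att(s).T@(np.array(p)-np.array(s['origin'])); x=c[:2]/c[2]; x=x*(1+s['k1']*(x@x))
    K=np.array(s['camera_matrix']); return K[0,0]*x[0]+K[0,2],K[1,1]*x[1]+K[1,2]
E
python3 - <<'E'
from h import *
import pickle
o=robot.get_obs(); print(o)
for n in('top','side'):
    s=save(n,n+'0'); pickle.dump(s,open(n+'.pkl','wb')); print({k:v for k,v in s.items() if k!='frame'})
E
```

```text
{'time': 0.0, 'joint_positions': array([-1.23908652e+00,  8.79815414e-02,  1.37228720e+00, -1.15722097e-05,
        1.68357260e+00, -1.03109089e-01]), 'qvel': array([-4.89845723e-04,  4.22320887e-05,  9.13514557e-05,  2.22859683e-05,
       -3.49881052e-04, -1.03886781e-04]), 'joint_torque': array([-2.01623494e-03, -3.40183425e+01, -3.02433980e+01,  7.16252206e-02,
        3.31354339e-02, -1.85465296e-04]), 'tool_pos': array([ 0.23149117, -0.49829836,  0.20427295]), 'ee_rot': array([-3.13935472e+00, -2.20009463e-04,  4.34817364e-01]), 'wrist_force': array([-0.41469021, -0.31743961, -0.3257849 ]), 'wrist_torque': array([ 0.00038895, -0.02974105,  0.02504926]), 'width': 0.0940433019222664}
{'camera_matrix': array([[445.79011587,   0.        , 318.74309631],
       [  0.        , 445.79011587, 201.41108628],
       [  0.        ,   0.        ,   1.        ]]), 'k1': -0.03387824226948447, 'origin': array([0.45526283, 0.03519812, 1.03369357]), 'attitude': array([-3.02147095,  0.01760417, -1.54533061])}
{'camera_matrix': array([[373.72131437,   0.        , 314.56667556],
       [  0.        , 373.72131437, 197.26738233],
       [  0.        ,   0.        ,   1.        ]]), 'k1': 0.013963458967515075, 'origin': array([0.45683202, 0.69987676, 0.72396673]), 'attitude': array([-2.34397067, -0.00516695, -3.00513706])}
```

View pics/top0.png

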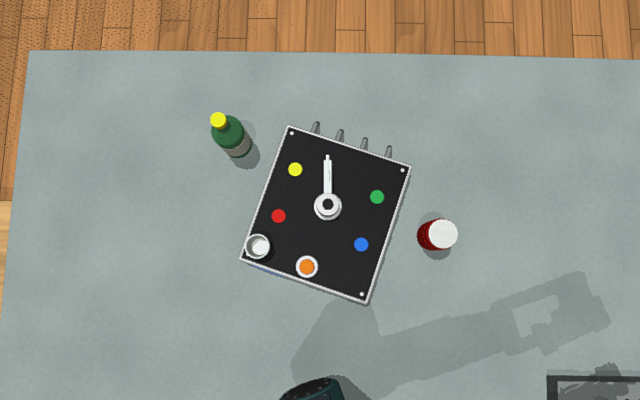

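View pics/side0.png

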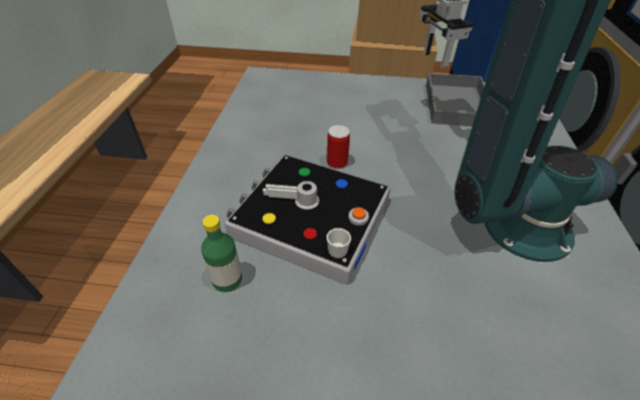

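The top view shows the arm pointing at (327,156), the hub at (328,206), blue at (361,244), the button at (307,267) and the cup at (257,246). The side view agrees. I'll measure these closer in a crop and by colour centroids.

```bash
python3 - <<'E'
from h import *
import pickle
s=pickle.load(open('top.pkl','rb')); t=pickle.load(open('side.pkl','rb'))
cv2.imwrite('pics/c1.png',cv2.resize(s['frame'][110:310,230:430,::-1],(600,600)[:2],interpolation=cv2.INTER_CUBIC))
def cen(s,h0,h1,box):
    x0,x1,y0,y1=box; f=cv2.cvtColor(s['frame'],cv2.COLOR_RGB2HSV)[y0:y1,x0:x1]
    m=(f[...,0]>=h0)&(f[...,0]<=h1)&(f[...,1]>140)&(f[...,2]>80); v,u=np.nonzero(m); return u.mean()+x0,v.mean()+y0,m.sum()
T={'blue':(100,125,(345,378,230,260)),'green':(45,85,(365,390,185,210)),'yellow':(22,35,(285,305,160,180)),'red':(0,8,(268,290,205,228)),'orange':(5,20,(295,320,255,280))}
S={'blue':(100,125,(332,352,176,192)),'green':(45,85,(296,314,165,180)),'yellow':(22,35,(258,280,210,226)),'red':(0,8,(300,320,226,241)),'orange':(5,20,(345,372,204,225))}
P={}
for k in T:
    z=.063 if k!='orange' else .08
    a=cen(s,*T[k]); b=cen(t,*S[k]); p=onz(s,*a[:2],z); q=onz(t,*b[:2],z); P[k]=(p+q)/2
    print(k,np.round(a,1),np.round(b,1),p.round(4),q.round(4))
# fit circle centre/yaw: marks at +-60,+-120; blue -120, green -60, yellow 60, red 120
names=['blue','green','yellow','red']; an=np.radians([-120,-60,60,120])
M=.11*np.c_[np.cos(an),np.sin(an)]; W=np.array([P[n][:2] for n in names])
A=M-M.mean(0);B=W-W.mean(0); yaw=np.arctan2((A[:,0]*B[:,1]-A[:,1]*B[:,0]).sum(),(A*B).sum())
Rm=np.array([[np.cos(yaw),-np.sin(yaw)],[np.sin(yaw),np.cos(yaw)]]); c=W.mean(0)-Rm@M.mean(0)
print('yaw',yaw,'c',c,'resid mm',((W-(M@Rm.T+c))*1000).round(1))
print('orange local mm',(Rm.T@(P['orange'][:2]-c)*1000).round(1))
for nm,uv,z in(('hub',(328,204),.108),('tip',(327.5,156),.08)):
    p=onz(s,*uv,z);print(nm,p, (Rm.T@(p[:2]-c)*1000).round(1))
for n,uv,z in(('cup',(257.5,245),.105),('bottlecap',(218,120),.2),('can',(442,234),.115)): print(n,onz(s,*uv,z).round(3))
E
```

```text
blue [360.9 244.1 179. ] [341.3 183.1  89. ] [ 0.4811 -0.0383  0.063 ] [ 0.4832 -0.0344  0.063 ]
green [376.5 196.5 161. ] [304.  171.5  73. ] [ 0.5859 -0.0711  0.063 ] [ 0.5877 -0.0673  0.063 ]
yellow [294.8 168.7 167. ] [268.5 217.8 127. ] [0.6437 0.1101 0.063 ] [0.6453 0.1139 0.063 ]
red [278.1 215.5 166. ] [309.7 233.  124. ] [0.5388 0.1434 0.063 ] [0.5407 0.1467 0.063 ]
orange [306.4 266.3 159. ] [358.7 212.4 122. ] [0.4307 0.0777 0.08  ] [0.4329 0.0818 0.08  ]
yaw -0.30710761982965923 c [0.56329077 0.03785268] resid mm [[ 0.1 -0.1]
 [-0.1  0.4]
 [-0.  -0. ]
 [ 0.1 -0.2]]
orange local mm [-1.38e+02  1.00e-01]
hub [0.56156668 0.03485525 0.108     ] [-0.7 -3.4]
tip [0.67015193 0.03835052 0.08      ] [101.7  32.8]
cup [0.473 0.18  0.105]
bottlecap [0.71  0.252 0.2  ]
can [ 0.504 -0.201  0.115]
```

View pics/c1.png

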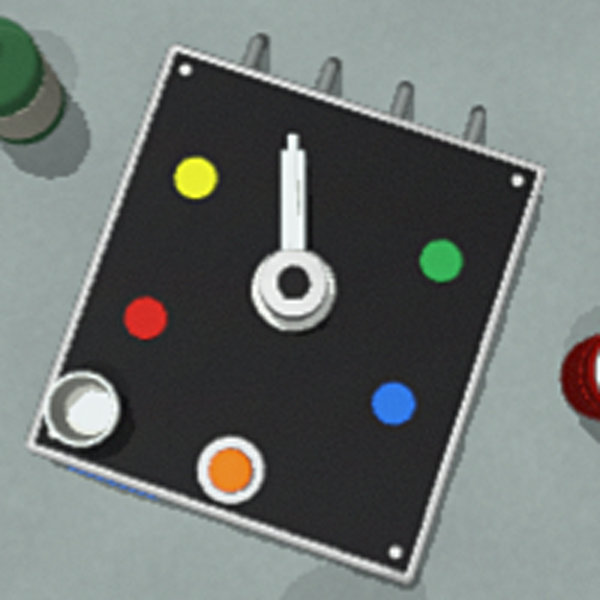

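Emit:
step_arm(plan=[[[150, 215, 0, 0.6, 0], [150, 215, 0, 0.6, 0], [150, 215, 0, 0.6, 0], [150, 215, 0, 0.6, 0], [150, 215, 0, 0.6, 0], [150, 215, 0, 0.6, 0], [150, 215, 0, 0.6, 0], [150, 215, 0, 0.6, 0]]])

```text
time: 0.77
tool_pos: [0.383, -0.2809, 0.2052]
ee_rot: [-3.141, -0.001, 1.04]
wrist_force: [-0.8, 0.0, 0.2]
width: 0.0439
```

Emit:
step_arm(plan=[[[150, 215, 0, 0.555, 0], [150, 215, 0, 0.555, 0], [150, 215, 0, 0.555, 0], [150, 215, 0, 0.555, 0], [150, 215, 0, 0.555, 0], [150, 215, 0, 0.555, 0], [150, 215, 0, 0.555, 0], [150, 215, 0, 0.555, 0]]])

```text
time: 1.43
tool_pos: [0.5325, -0.0675, 0.2045]
ee_rot: [-3.14, -0.0, 1.593]
wrist_force: [-0.2, 0.0, 0.3]
width: 0.0006
```

Emit:
step_arm(plan=[[[106, 148, 0, 0, 0], [106, 148, 0, 0, 0], [106, 148, 0, 0, 0], [106, 148, 0, 0, 0], [106, 148, 0, 0, 0], [106, 148, 0, 0, 0], [106, 148, 0, 0, 0], [106, 148, 0, 0, 0]]])

```text
time: 2.1
tool_pos: [0.6371, 0.0764, 0.2054]
ee_rot: [-3.141, 0.001, 1.587]
wrist_force: [0.4, -0.2, 0.8]
width: 0.0004
```

```bash
python3 - <<'E'
from h import *
o=robot.get_obs(); print(o['tool_pos'],o['ee_rot'],o['joint_positions'])
s=save('wrist','w1'); print(s['T_tool_cam'])
T=np.eye(4);T[:3,:3]=R.from_euler('xyz',o['ee_rot']).as_matrix();T[:3,3]=o['tool_pos']
E=T@s['T_tool_cam']; K=s['camera_matrix']
def pj(p):
    c=E[:3,:3].T@(np.array(p)-E[:3,3]); x=c[:2]/c[2]; x=x*(1+s['k1']*(x@x)); return (K[0,0]*x[0]+K[0,2],K[1,1]*x[1]+K[1,2])
print('hub top',pj([.5633,.0379,.108]),'tip',[(a,pj([.5633+.11*np.cos(a),.0379+.11*np.sin(a),.08])) for a in(0,.02,.04)], 'yellow',pj([.6445,.112,.063]))
E
```

```text
[0.6371241  0.07641553 0.20542014] [-3.14076471e+00  1.30622585e-03  1.58708119e+00] [ 3.17581140e-02  2.94568682e-01  1.12883101e+00 -1.30760056e-03
  1.71904089e+00  1.52812045e-02]
[[-8.42578972e-04 -9.57903080e-01 -2.87090542e-01  8.40844544e-02]
 [ 9.99999589e-01 -9.03168217e-04  7.86127998e-05  6.44498860e-04]
 [-3.34594496e-04 -2.87090357e-01  9.57903447e-01 -1.79093701e-01]
 [ 0.00000000e+00  0.00000000e+00  0.00000000e+00  1.00000000e+00]]
hub top (np.float64(229.069083333821), np.float64(243.08492169005976)) tip [(0, (np.float64(353.2859726188649), np.float64(232.75823516677323))), (0.02, (np.float64(353.37256375953285), np.float64(230.5748236228426))), (0.04, (np.float64(353.4123887109591), np.float64(228.38289011533345)))] yellow (np.float64(323.9765170782304), np.float64(150.74971250126129))
```

View pics/w1.png

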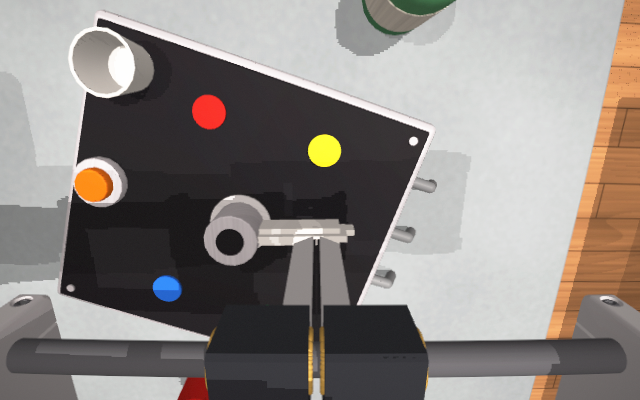

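The wrist view matches the predictions: hub at (230,243), tip at (353,231), yellow at (324,151). The fingers are shut and left of the arm. I'll descend, then work out the arc.

Emit:
step_arm(plan=[[[0, 0, -40, 0, 0], [0, 0, -80, 0, 0], [0, 0, -110, 0, 0], [0, 0, -128, 0, 0], [0, 0, -128, 0, 0], [0, 0, -128, 0, 0]]])

```text
time: 2.65
tool_pos: [0.6366, 0.0775, 0.0771]
ee_rot: [-3.14, 0.0, 1.588]
wrist_force: [1.0, 0.1, 1.2]
width: 0.0003
```

```bash
cat > arc.py <<'E'
from h import *
c=np.array([.5633,.0379])
def tcp(phi,off=.016,r=.075):
    return np.r_[c+r*np.array([np.cos(phi),np.sin(phi)])+off*np.array([-np.sin(phi),np.cos(phi)]),phi+np.pi/2]
E
python3 - <<'E'
from arc import *
o=robot.get_obs(); print(o['tool_pos'],o['ee_rot'],o['wrist_force'])
cmd=np.array([.638,.079,1.590])
ph=.02
for call in range(4):
    for i in range(8):
        ph-=.075 if call or i>1 else .0
        d=(tcp(ph)-cmd); print(round(ph,3),(d[:2]*1000).round(0),d[2].round(3))
    cmd=cmd+np.r_[(d[:2]*1000).round(0)/1000,d[2].round(3)]; print()
E
```

```text
[0.6366005  0.07746331 0.07705668] [-3.13958231e+00  4.05566604e-04  1.58777556e+00] [0.96138639 0.06171444 1.19416465]
0.02 [ -0. -24.] 0.001
0.02 [ -0. -24.] 0.001
-0.055 [  1. -29.] -0.074
-0.13 [  2. -35.] -0.149
-0.205 [  2. -41.] -0.224
-0.28 [  2. -46.] -0.299
-0.355 [  1. -52.] -0.374
-0.43 [  0. -58.] -0.449

-0.505 [-1. -5.] -0.075
-0.58 [ -3. -11.] -0.15
-0.655 [ -5. -16.] -0.225
-0.73 [ -8. -21.] -0.3
-0.805 [-11. -26.] -0.375
-0.88 [-15. -31.] -0.45
-0.955 [-18. -35.] -0.525
-1.03 [-22. -39.] -0.6

-1.105 [-5. -4.] -0.075
-1.18 [-9. -7.] -0.15
-1.255 [-14. -10.] -0.225
-1.33 [-19. -13.] -0.3
-1.405 [-25. -15.] -0.375
-1.48 [-30. -17.] -0.45
-1.555 [-36. -19.] -0.525
-1.63 [-41. -20.] -0.6

-1.705 [-6. -1.] -0.075
-1.78 [-12.  -1.] -0.15
-1.855 [-17.  -1.] -0.225
-1.93 [-23.   0.] -0.3
-2.005 [-29.   1.] -0.375
-2.08 [-34.   3.] -0.45
-2.155 [-40.   5.] -0.525
-2.23 [-45.   7.] -0.6
```

Emit:
step_arm(plan=[[[0, -15, 0, 0, 0], [0, -24, 0, 0, 0], [1, -29, 0, -0.074, 0], [2, -35, 0, -0.149, 0], [2, -41, 0, -0.224, 0], [2, -46, 0, -0.299, 0], [1, -52, 0, -0.374, 0], [0, -58, 0, -0.449, 0]]])

```text
time: 3.32
tool_pos: [0.6395, 0.0206, 0.0807]
ee_rot: [3.137, -0.004, 1.137]
wrist_force: [-0.3, 3.2, 1.1]
width: 0.0004
```

Emit:
step_arm(plan=[[[-1, -5, 0, -0.075, 0], [-3, -11, 0, -0.15, 0], [-5, -16, 0, -0.225, 0], [-8, -21, 0, -0.3, 0], [-11, -26, 0, -0.375, 0], [-15, -31, 0, -0.45, 0], [-18, -35, 0, -0.525, 0], [-22, -39, 0, -0.6, 0]]])

```text
time: 3.98
tool_pos: [0.6176, -0.0188, 0.0807]
ee_rot: [3.139, -0.006, 0.536]
wrist_force: [1.1, 2.3, 0.2]
width: 0.0005
```

```bash
python3 - <<'E'
from h import *
o=robot.get_obs(); print(o['tool_pos'],o['ee_rot'],o['wrist_force'],o['joint_positions'])
s=save('top','t2'); cv2.imwrite('pics/c2.png',cv2.resize(s['frame'][110:310,230:430,::-1],(600,600),interpolation=cv2.INTER_CUBIC))
E
```

```text
[ 0.61759252 -0.01882472  0.08065119] [ 3.13866147 -0.0057751   0.53630425] [1.07210762 2.34695132 0.19601469] [-1.22898946e-01  2.85380570e-01  1.38966177e+00  1.22760021e-03
  1.46018998e+00  9.11469974e-01]
```

View pics/c2.png

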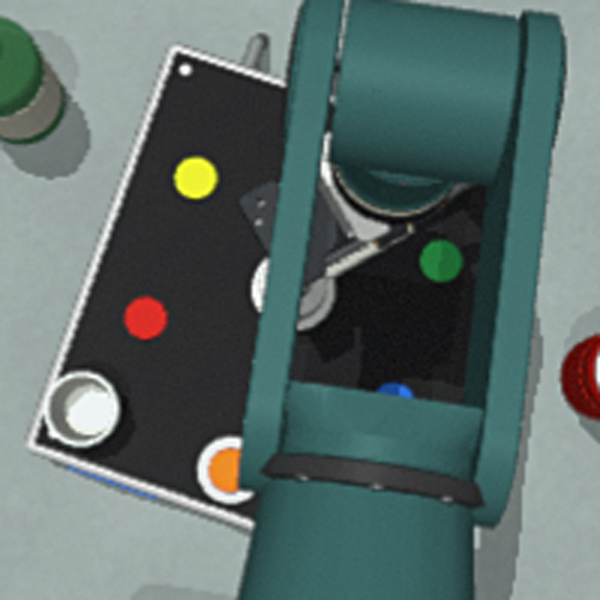

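The top crop shows the robot largely covering the dial; the white arm, from about (300,290) to (410,228), has turned with the finger and is short of green (440,260). The contact force is about 2.5 N, so I'll go on.

Emit:
step_arm(plan=[[[-5, -4, -1, -0.075, 0], [-9, -7, -2, -0.15, 0], [-14, -10, -2, -0.225, 0], [-19, -13, -2, -0.3, 0], [-25, -15, -2, -0.375, 0], [-30, -17, -2, -0.45, 0], [-36, -19, -2, -0.525, 0], [-41, -20, -2, -0.6, 0]]])

```text
time: 4.7
tool_pos: [0.5768, -0.0398, 0.0786]
ee_rot: [3.14, -0.007, -0.062]
wrist_force: [1.3, -0.9, 0.6]
width: 0.0005
```

Emit:
step_arm(plan=[[[-6, -1, 0, -0.075, 0], [-12, -1, 0, -0.15, 0], [-17, -1, 0, -0.225, 0], [-23, 0, 0, -0.3, 0], [-29, 1, 0, -0.375, 0], [-34, 3, 0, -0.45, 0], [-40, 5, 0, -0.525, 0], [-45, 7, 0, -0.6, 0]]])

```text
time: 5.37
tool_pos: [0.5313, -0.0334, 0.0783]
ee_rot: [-3.141, -0.007, -0.663]
wrist_force: [0.5, -2.2, 1.0]
width: 0.0006
```

```bash
python3 - <<'E'
from arc import *
o=robot.get_obs(); print(o['tool_pos'],o['ee_rot'],o['wrist_force'],o['joint_positions'][5])
p=o['tool_pos'][:2]-c; r=np.hypot(*p); al=np.arctan2(p[1],p[0]); print('est phi',al-np.arcsin(.016/r), 'target',-.3071-2.0944)
s=save('wrist','w2');T=np.eye(4);T[:3,:3]=R.from_euler('xyz',o['ee_rot']).as_matrix();T[:3,3]=o['tool_pos']
E=T@s['T_tool_cam']; K=s['camera_matrix']
def pj(p):
    q=E[:3,:3].T@(np.array(p)-E[:3,3]); x=q[:2]/q[2]; x=x*(1+s['k1']*(x@x)); return np.round((K[0,0]*x[0]+K[0,2],K[1,1]*x[1]+K[1,2]),1)
for a in(-2.1,-2.15,-2.2,-2.25,-2.3,-2.4): print(a,pj([*(c+.11*np.array([np.cos(a),np.sin(a)])),.08]))
print('blue',pj([*(c+.11*np.array([np.cos(-2.4015),np.sin(-2.4015)])),.063]))
E
```

```text
[ 0.53125504 -0.03340889  0.07832455] [-3.14130662 -0.00691044 -0.66256957] [ 0.4657376  -2.20665759  1.00431869] 2.0664801393373184
est phi -2.1992534501564323 target -2.4015
-2.1 [375.9 260.7]
-2.15 [376.5 269.5]
-2.2 [376.5 278.2]
-2.25 [376.1 286.7]
-2.3 [375.3 295.1]
-2.4 [372.2 311.4]
blue [368. 296.]
```

View pics/w2.png

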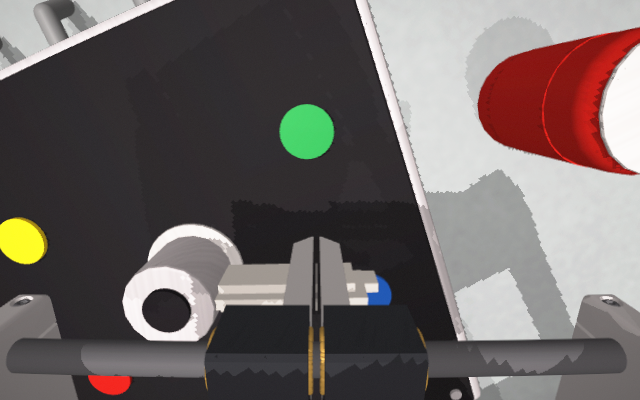

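The wrist view shows the nose tip at about (378,281), short of blue at (380,292), which matches the estimate of -2.2 rad against a target of -2.40. I'll close most of the gap slowly, back off and measure.

Emit:
step_arm(plan=[[[-4, 2, 0, -0.05, 0], [-7, 4, 0, -0.1, 0], [-10, 5, 0, -0.14, 0], [-11, 6, 0, -0.16, 0], [-11, 6, 0, -0.16, 0]]])

```text
time: 5.83
tool_pos: [0.5198, -0.0259, 0.0772]
ee_rot: [-3.14, -0.003, -0.818]
wrist_force: [0.9, -2.3, 2.2]
width: 0.0006
```

```bash
python3 - <<'E'
from arc import *
o=robot.get_obs(); print(o['tool_pos'],o['ee_rot'],o['wrist_force'],o['joint_positions'][5])
p=o['tool_pos'][:2]-c; r=np.hypot(*p); al=np.arctan2(p[1],p[0]); print('est phi',al-np.arcsin(.016/r))
for n,b in(('side',(240,140,160,100)),):
    s=save(n,n+'3'); x,y,w,h=b; cv2.imwrite('pics/c3.png',cv2.resize(s['frame'][y:y+h,x:x+w,::-1],None,fx=5,fy=5,interpolation=cv2.INTER_CUBIC))
for a in(-2.3,-2.35,-2.4): print(a,proj(s,[*(c+.11*np.array([np.cos(a),np.sin(a)])),.08]))
E
```

```text
[ 0.51981214 -0.02588602  0.07724611] [-3.14010388 -0.00345603 -0.81822842] [ 0.91400357 -2.29114942  2.18279458] 2.2310778963560476
est phi -2.37795422985042
-2.3 (np.float64(339.3422028289098), np.float64(175.6171090261895))
-2.35 (np.float64(340.74164195066584), np.float64(176.69603943374221))
-2.4 (np.float64(342.0696407164211), np.float64(177.8238705292474))
```

View pics/c3.png

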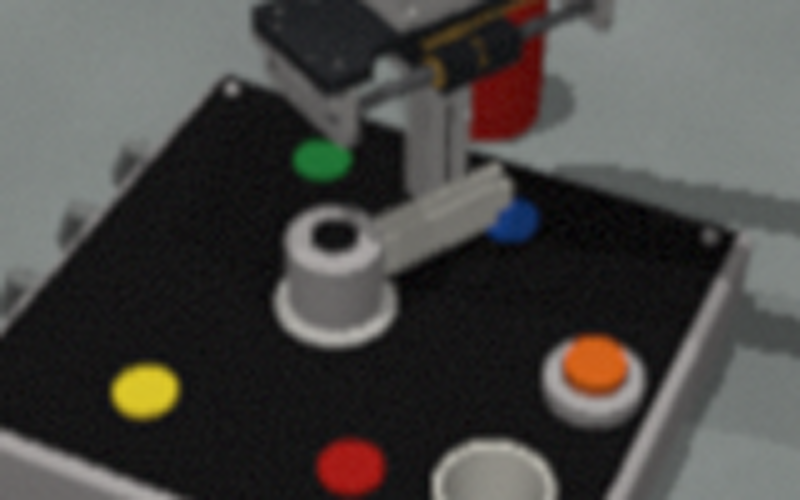

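Emit:
step_arm(plan=[[[-1, 1, 0, -0.02, 0], [-1, 1, 0, -0.02, 0], [-1, 1, 0, -0.02, 0]]])

```text
time: 6.13
tool_pos: [0.5181, -0.0241, 0.0758]
ee_rot: [-3.141, -0.001, -0.839]
wrist_force: [0.3, -2.5, 1.8]
width: 0.0005
```

Emit:
step_arm(plan=[[[10, -11, 0, 0, 0], [20, -21, 0, 0, 0], [20, -21, 40, 0, 0], [20, -21, 80, 0, 0], [20, -21, 120, 0, 0], [20, -62, 120, 0, 0], [20, -103, 120, 0.1, 0], [20, -144, 120, 0.2, 0]]])

```text
time: 6.8
tool_pos: [0.5377, -0.1677, 0.1961]
ee_rot: [-3.14, 0.0, -0.631]
wrist_force: [0.2, 0.5, 0.3]
width: 0.0001
```

Emit:
step_arm(plan=[[[0, -41, 0, 0.1, 0], [0, -82, 0, 0.2, 0], [0, -123, 0, 0.3, 0], [0, -160, 0, 0.4, 0], [0, -160, 0, 0.4, 0]]])

```text
time: 7.22
tool_pos: [0.5358, -0.3334, 0.1927]
ee_rot: [3.141, 0.004, -0.242]
wrist_force: [-0.4, -0.0, -0.7]
width: 0.0003
```

```bash
python3 - <<'E'
from arc import *
o=robot.get_obs(); print(o['time'],o['tool_pos'],o['ee_rot'],o['wrist_force'])
s=save('top','t4'); cv2.imwrite('pics/c4.png',cv2.resize(s['frame'][190:290,290:390,::-1],None,fx=6,fy=6,interpolation=cv2.INTER_CUBIC))
t=save('side','s4')
for a in(-2.35,-2.4,-2.45): print(a,[(np.round((np.array(proj(q,[*(c+d+.11*np.array([np.cos(a),np.sin(a)])),.083]))-o_)*6,0)) for q,o_,d in((s,np.array([290,190]),np.array([-.001,-.0019])),)],np.round((np.array(proj(t,[*(c+[.001,.0019]+.11*np.array([np.cos(a),np.sin(a)])),.083]))-[290,150])*6))
cv2.imwrite('pics/c5.png',cv2.resize(t['frame'][150:250,290:390,::-1],None,fx=6,fy=6,interpolation=cv2.INTER_CUBIC))
E
```

```text
7.2167 [ 0.53582194 -0.33344187  0.19269845] [ 3.14108864  0.00395219 -0.24232268] [-0.4177581  -0.04577991 -0.71246767]
-2.35 [array([441., 312.])] [302. 158.]
-2.4 [array([429., 323.])] [310. 164.]
-2.45 [array([418., 333.])] [318. 171.]
```

View pics/c4.png

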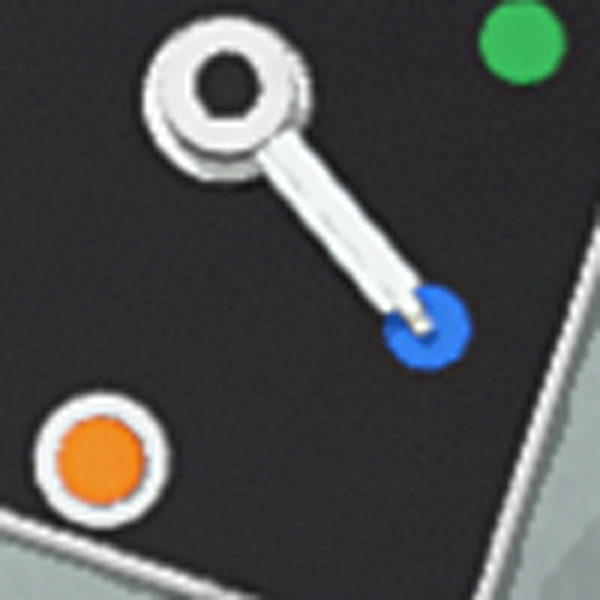

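View pics/c5.png

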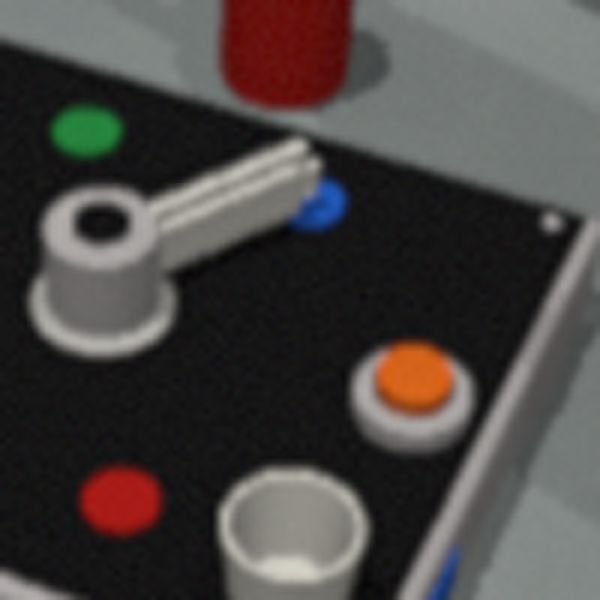

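Seen from above, the nose end is at crop (424,327), about -2.42 rad, and the blue mark's centre is at (428,327). The side view and the push geometry give about -2.41, against the target of -2.40, so the tip is within 2 mm. All the objects are still standing. Next is the button, at world (0.432, 0.080).

Emit:
step_arm(plan=[[[-60, 240, 0, 0.2, 0], [-60, 240, 0, 0.2, 0], [-60, 240, 0, 0.2, 0], [-60, 240, 0, 0.2, 0], [-60, 240, 0, 0.2, 0], [-60, 240, 0, 0.2, 0], [-60, 240, 0, 0.2, 0], [-60, 240, 0, 0.2, 0]]])

```text
time: 7.98
tool_pos: [0.4769, -0.0844, 0.1959]
ee_rot: [-3.141, -0.001, -0.034]
wrist_force: [-0.6, -1.4, -0.1]
width: 0.0004
```

Emit:
step_arm(plan=[[[-44, 173, 0, 0, 0], [-44, 173, 0, 0, 0], [-44, 173, 0, 0, 0], [-44, 173, 0, 0, 0], [-44, 173, 0, 0, 0], [-44, 173, 0, 0, 0], [-44, 173, 0, 0, 0]]])

```text
time: 8.57
tool_pos: [0.4337, 0.0851, 0.1954]
ee_rot: [3.141, 0.0, -0.038]
wrist_force: [-0.6, -0.2, -0.2]
width: 0.0007
```

Emit:
step_arm(plan=[[[-2, -5, -40, 0, 0], [-2, -5, -75, 0, 0], [-2, -5, -95, 0, 0], [-2, -5, -105, 0, 0], [-2, -5, -105, 0, 0]]])

```text
time: 8.98
tool_pos: [0.4301, 0.0786, 0.0877]
ee_rot: [3.141, 0.006, -0.042]
wrist_force: [-0.3, 0.1, -0.1]
width: -0.0002
```

```bash
python3 - <<'E'
from arc import *
o=robot.get_obs(); print(o['tool_pos'],o['wrist_force'])
t=save('side','s5'); cv2.imwrite('pics/c6.png',cv2.resize(t['frame'][150:250,290:410,::-1],None,fx=6,fy=6,interpolation=cv2.INTER_CUBIC))
E
```

```text
[0.43013931 0.07861238 0.08771756] [-0.34301496  0.05322181 -0.0681633 ]
```

View pics/c6.png

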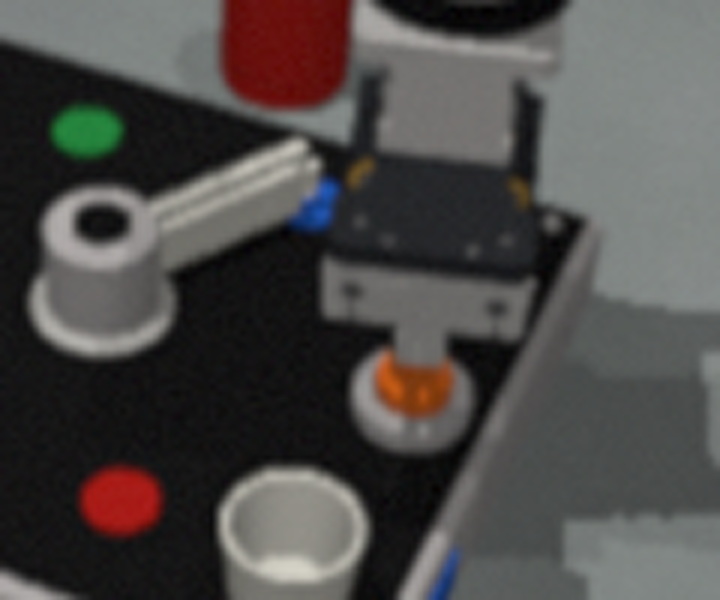

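The finger is centred over the orange button, at crop (415,370), and just above it. I'll press in small steps.

Emit:
step_arm(plan=[[[2, 1, -3, 0, 0], [2, 1, -5, 0, 0], [2, 1, -7, 0, 0], [2, 1, -9, 0, 0], [2, 1, -9, 0, 0], [2, 1, -9, 0, 0]]])

```text
time: 9.53
tool_pos: [0.4343, 0.0812, 0.0822]
ee_rot: [3.141, -0.002, -0.039]
wrist_force: [2.0, 0.9, 0.7]
width: 0.0006
```

Emit:
step_arm(plan=[[[-1, 0, -2, 0, 0], [-1, 0, -3, 0, 0], [-1, 0, -4, 0, 0], [-1, 0, -4, 0, 0]]])

```text
time: 9.87
tool_pos: [0.4336, 0.0812, 0.0782]
ee_rot: [-3.141, -0.003, -0.039]
wrist_force: [1.9, 0.4, 4.6]
width: -0.0001
```

Emit:
step_arm(plan=[[[0, 0, -1, 0, 0], [0, 0, -2, 0, 0], [0, 0, -2, 0, 0]]])

```text
time: 10.12
tool_pos: [0.4336, 0.0812, 0.0763]
ee_rot: [-3.141, -0.002, -0.039]
wrist_force: [3.1, 0.6, 5.5]
width: 0.0003
```

Emit:
step_arm(plan=[[[0, 0, -1, 0, 0], [0, 0, -2, 0, 0], [0, 0, -2, 0, 0]]])

```text
time: 10.37
tool_pos: [0.4337, 0.0813, 0.0761]
ee_rot: [-3.141, -0.003, -0.039]
wrist_force: [-0.7, 0.5, 13.5]
width: 0.0007
```

The height stopped at 76.1 mm and the force rose to 13.5 N, so the button has bottomed. I'll release it and retreat.

Emit:
step_arm(plan=[[[0, 0, 5, 0, 0], [0, 0, 20, 0, 0], [0, 0, 50, 0, 0], [0, 0, 90, 0, 0], [0, 0, 125, 0, 0], [0, 0, 125, 0, 0]]])

```text
time: 10.87
tool_pos: [0.435, 0.0814, 0.2051]
ee_rot: [-3.141, -0.01, -0.039]
wrist_force: [0.3, -0.3, -0.1]
width: 0.0003
```

Emit:
step_arm(plan=[[[10, -330, 0, 0, 0], [10, -330, 0, 0, 0], [10, -330, 0, 0, 0], [10, -330, 0, 0, 0], [10, -330, 0, 0, 0], [10, -330, 0, 0, 0], [10, -330, 0, 0, 0], [10, -330, 0, 0, 0]]])

```text
time: 11.53
tool_pos: [0.4409, -0.2502, 0.1963]
ee_rot: [-3.139, 0.004, -0.04]
wrist_force: [0.1, 1.0, 0.2]
width: 0.0004
```

```bash
python3 - <<'E'
from h import *
o=robot.get_obs(); print(o['time'],o['tool_pos'],o['wrist_force'])
s=save('top','t6'); t=save('side','s6')
a=cv2.resize(s['frame'][190:290,290:390,::-1],(400,400),interpolation=cv2.INTER_CUBIC); b=cv2.resize(t['frame'][130:300,200:370,::-1],(400,400),interpolation=cv2.INTER_CUBIC)
cv2.imwrite('pics/c7.png',np.hstack([a,b]))
E
```

```text
11.5333 [ 0.44085414 -0.25021007  0.19626628] [0.11446301 0.98358871 0.21927639]
```

View pics/c7.png

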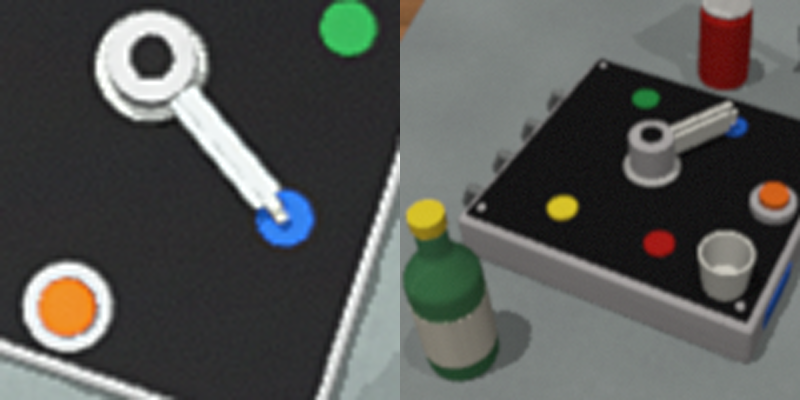

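The arm's tip is still on blue, at (283,218) in the left crop. The button is back up, and the bottle, can and cup are standing where they were. I'll hand in.

```bash
python3 -c "
from bench import robot
print(robot.close_job())"
```

```text
the job is handed in; nothing more can be done
None
```

The white arm now stands over the blue mark, and I pressed the orange button once after it got there. The job was handed in at about 11.5 s.

- **Selector arm:** I pushed it clockwise from one side with the shut fingertips; the contact readings were about 2–3 N. It stands at about -2.41 to -2.42 rad in world terms, against a target of -2.40. That puts the tip within about 2 mm of the mark's centre by the camera views and the push geometry.
- **Button:** I pressed until the fingertip stopped moving down, at 13.5 N, then let go. The last pictures show it back up.
- **Surroundings:** The last pictures show the bottle, can and cup still standing in place, and the arm still at blue. The robot was clear of everything at hand-in.
- **Disagreements:** The side and top cameras differed by about 2–4 mm, so I averaged the two. The tool height also drifted 2–3 mm during the push, and I corrected for it. No check failed.

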